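Clear and reset the stop rail for a block and lay the block in

ROBOT

A 7-joint arm with a two-finger parallel gripper is mounted at the origin on the work surface; the furniture and walls round the work are solid. World frame = base frame: x ahead of the robot, y to its left, z up, the work surface at z = 0. Lengths are in m, angles in rad, forces in N, time in s.
With the tool pointing down it reaches from about 0.4 to 0.9 m from the base axis. Payload 5.5 kg.
Tool frame: the origin (TCP) lies midway between the tips of the shut fingers; the grasp point (between the pads) lies 19 mm behind it (manip.grip_depth is the distance from the TCP to the grasp point, in m); z points along the fingers, x is the direction in which the jaws open and shut, and the axes are right-handed (so a half turn about z gives the same grasp; the last joint's range is limited). The gripper opens to 92 mm and grips with 3 to 60 N. Pads are 19 mm wide; open, the fingers measure 130 mm over their backs; the gripper's body (75 mm by 190 mm) begins 47 mm behind the grasp point.
Start: joints at [-1.077, 0.501, -0.427, 1.55, 0.221, 1.138, -0.21], TCP at [0.149, 0.633, 0.187] pointing down, gripper open.
Joint ranges: [-2.88, 2.88], [-0.31, 2.03], [-1.54, 1.56], [0.2, 2.42], [-1.41, 4.55], [0.19, 2.02], [-2.57, 2.57]. Speed limits (rad/s): [2.57, 2.57, 3.14, 3.14, 3.14, 3.14, 3.14].

INTERFACE

Orientations are given as a unit quaternion [x, y, z, w].
In Python, from bench import manip, effector, viewer gives the robot as it stands. Calls block until the motion is done:
- manip.move_pose(position, orientation): joint-space move of the TCP to a pose.
- manip.servo_line(position, ori=None, vel=0.15): straight line of the TCP; ori=None keeps the orientation; vel is the mean speed in m/s.
- manip.movej(angles): joint-space move.
- effector.open_jaws() and effector.close(f_grip=None): open the fingers fully, or close them until they stop; f_grip is the grip in N (None keeps the last).
- manip.sleep(seconds).
- manip.solve_ik(position, orientation): joint angles nearest the present ones, or None.
- viewer.get_image(name): name is "scene" or "top" or "wrist"; returns the picture (480x640x3 uint8, red, green, blue); there is no depth.
- viewer.get_calibration(name): a dict with "vfov" (degrees; the focal length in pixels is half the picture's height over the tangent of half this angle, whatever the lens; pixels are square), "cx", "cy" (the principal point, pixels), "eye" and "attitude" of the camera in the world. Camera axes: x right, y down, z forward; pixel columns grow to the right and rows downward; lengths in m; the calibration is good to about 2 mm. The wrist camera is an equidistant fisheye: a pixel r from the principal point sees the ray r / f radians off the axis. A picture is of the moment at which its call begins: read the wrist's pose just before it. get_calibration takes no time and is no camera call; for the wrist camera it gives the pose at the moment of the call.
A pose or a line that the arm cannot do raises manip.PlanningError and nothing moves.
- manip.hand_in(): hands the job in, once; it reports no verdict.
Readings, each from a call of its own:
- manip.current_clock(): time.
- manip.current_q(): joint angles.
- manip.current_joint_velocities(): joint speeds.
- manip.current_tau(): joint torques, N m.
- manip.current_tool_pos(): TCP position.
- manip.current_tcp_rot(): TCP orientation.
- manip.current_force(): force on the tool from outside, world axes, zero at the start.
- manip.current_wrist_torque(): the same for the moment, N m.
- manip.current_finger_gap(): finger opening in m.
Only numpy, scipy, OpenCV 4.12 (cv2) and the standard library are available. Lean on these libraries where they do the work, as an engineer would, in place of code of your own. Each camera call takes 0.05 s, during which the arm holds its last target.

TASK

Set the sanding jig for the wooden block: first clear the steel air coupler off the plywood bed and lay it on the bare bench clear of the jig, then lift the red stop out of its notch, shift it along without taking it out of its channel, and drop it fully into the notch that leaves the block just room, lengthwise, between the two stops' paddles. Then lay the wooden block flat on the bed between the two paddles, in line with the rail. The blue stop stays in its notch, and the other things on the bench stay where they are.

Things in the scene. Friction and masses are not known exactly. Their poses are not given: they have to be found in the camera images.
- stop_rail: Jig fixed to the bench: plywood bed 8 mm thick, own x -160 to +30 mm, own y -175 to +175, with a toothed aluminium channel along own y. Origin: on the bench below the channel's middle; z up, bed on the -x (robot's) side. Channel inner width 40 mm (x -20 to +20), walls 6 mm thick, tops 40 mm above the bench.
- first_notch (a point): Middle of the first of 12 notches, level with the tooth tops, 24 mm above the bench. The others follow every 26 mm along the rail's +y (own y -143 to +143 mm). Each is 14 mm wide between dark cross teeth 12 mm wide, 16 mm deep. A fixed grey plug, lower than the teeth, fills one notch that is never needed.
- bed_middle (a point): Point on the bed's upper face (8 mm above the bench), at the rail's own x = -90 mm, y = 0. The block belongs on the line through it along the rail's y, up to 25 mm to either side.
- red_stop: Red stop, loose, about 220 g, axes as the rail's. Origin: centre of the underside of its dark shoe (36 x 38 x 14 mm in x, y, z), resting on the tooth tops (24 mm above the bench). A tongue 34 x 10 mm reaches 13 mm down into the notch, play 2 mm along, 3 mm across. It must rise over 13 mm to pass the teeth; over 29 mm it leaves the channel. It stands on either side of blue, too near or too far.
- red_grip (a point): Where to grasp the red stop's tab: on its middle line, 56 mm above the stop's origin. The tab is 26 mm wide across the rail (x; grasp across this) and 16 mm along it (y); its top is 15 mm above this point, its free faces begin 28 mm below it, where the arm leaves to -x.
- red_paddle (a point): Centre of the red paddle, at the stop's own (-90, 0, 8) mm: 54 mm (x) x 12 mm (along the rail) x 40 mm high, its top 52 mm above the bench when seated. The arm to it is 12 mm thick, 18 to 28 mm above the stop's origin. Stops n notches apart leave a gap of n x 26 - 12 mm between paddles: five notches, 118 mm, suit the block.
- blue_stop: Blue stop, same shape, origin and axes as the red one, seated in another notch. It stays there (nudges within its play do not matter).
- wood_block: Loose wooden packing block, 50 mm (own x) x 110 mm (own y) x 38 mm high, 110 to 230 g, flat on the bench left or right of the jig, turned up to 1.2 rad. Origin: centre of its underside. Grasp it across the 50 mm. Either end may face either stop.
- cream_plug_1: Bystander: cream plastic conical plug, 61 mm across, 28 mm high; origin centre of underside. It lies on the other side of the jig from the block.
- parts_tray_1: Bystander: grey small-parts tray, 102 x 70 x 34 mm; origin centre of underside.
- air_coupler_1: Loose steel air coupler, 62 mm long (own y), 23 mm wide and 24 mm high, 90 g, lying on the bed at any yaw, beside the channel. Origin: centre of its underside. Grasp it across its 23 mm. Beside the jig the bench at base x 0.42 to 0.60 m, y 0.30 to 0.44 m on either side bears nothing but things listed here.
- pencil: Bystander: dark green pencil, 123 mm long (own y), 7 mm thick; origin centre of underside.
- marker: Bystander: green and white marker pen, 135 mm long (own y), 17 mm thick; origin centre of underside.
- green_hook_b: Bystander: pale green moulded hook, 59 x 102 x 35 mm; origin centre of underside.

How it is judged:
By the outcome, as a careful person would: the job done as asked, in the order asked, and still so for the second after the job is handed in, with the robot touching nothing.
It also fails if it takes over 66 s, if anything falls off the work surface, if the arm or the gripper's body presses on something with over 40 N, if the wrist force passes 120 N, or if a joint passes its speed limit or range.

## Working session

There is one attempt and no reset: what is moved stays moved. The work goes in short steps, each a Python script; the robot and the scene stay as the last script left them, time stands still between calls to the robot, and variables do not carry over. Pictures are saved under pics/ and viewed, and the job is handed in when it is done.

```bash
mkdir -p pics; ls; python3 - <<'E'
from bench import manip, effector, viewer
import cv2
for n in ("scene","top","wrist"):
    c=viewer.get_calibration(n); print(n,c)
    im=viewer.get_image(n); cv2.imwrite(f"pics/{n}0.png",im[:,:,::-1])
print(manip.current_clock(),manip.current_tool_pos(),manip.current_tcp_rot(),manip.grip_depth)
E
```

```text
pics
scene {'vfov': 44.505766444268254, 'cx': 317.482873610486, 'cy': 240.50797796749634, 'eye': array([-0.26539894, -1.15205947,  0.79609631]), 'attitude': array([ 0.8141713 , -0.2552218 ,  0.14679562, -0.50043778])}
top {'vfov': 53.606681170907926, 'cx': 313.32925652710327, 'cy': 245.3348487372821, 'eye': array([ 0.35129363, -0.01856325,  1.18450844]), 'attitude': array([ 0.70613485, -0.70596179,  0.03944942, -0.03788496])}
wrist {'vfov': 65.70646984690485, 'cx': 315.9107485417642, 'cy': 239.44721219044143, 'eye': array([0.08310288, 0.64774706, 0.38296763]), 'attitude': array([0.77701762, 0.6161711 , 0.07954023, 0.10124304])}
0.15 [0.14859424 0.63216683 0.18641132] [ 7.83804335e-01  6.21007393e-01 -6.09788848e-04  4.58732803e-04] 0.0188
```

View pics/top0.png

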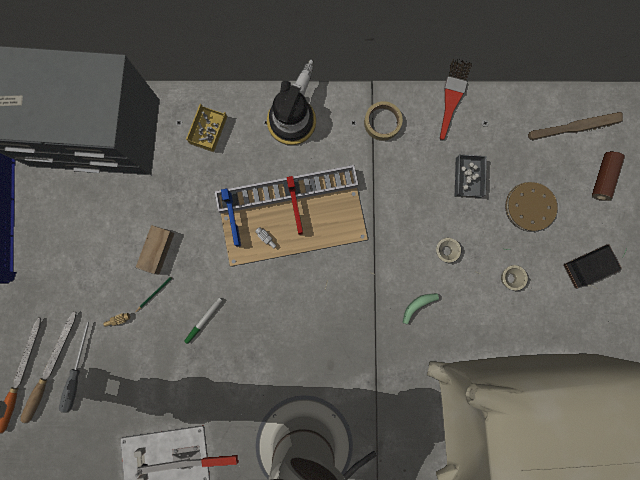

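View pics/scene0.png

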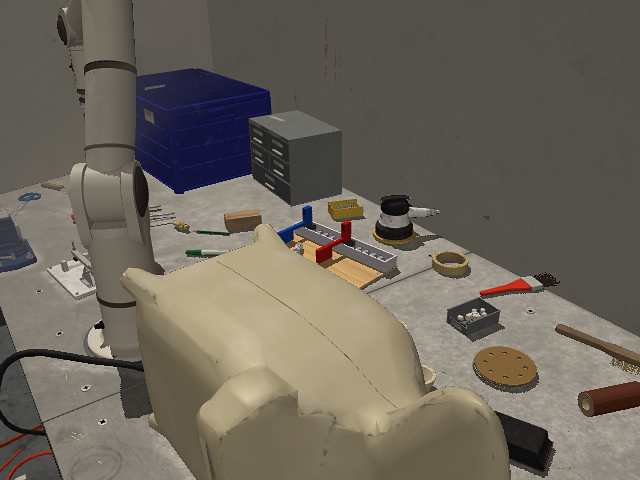

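View pics/wrist0.png

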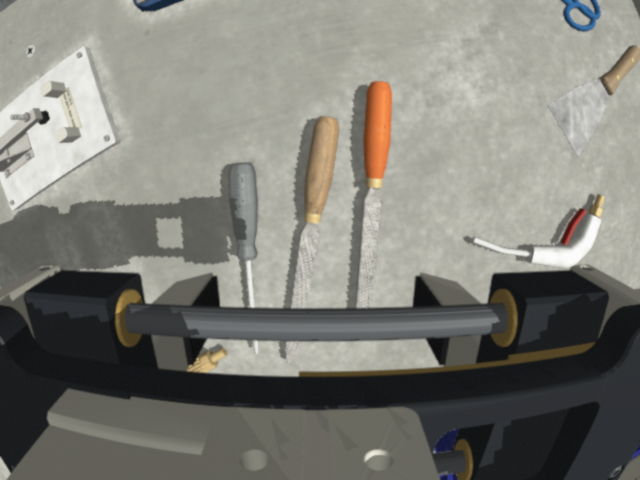

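The top view shows the jig in the middle, with blue (225,195) at its left end and red (291,185) mid-rail. The coupler is at (266,237), the block at (155,250) on the left (+y), the pencil at (155,292) and the marker at (204,320). Next I'll enlarge these areas.

```bash
cat > h.py <<'E'
from bench import manip, effector, viewer
import numpy as np, cv2
from scipy.spatial.transform import Rotation as R
def foc(c): return 240/np.tan(np.radians(c['vfov'])/2)
def pix2w(c,uv,z,fish=False):
    f=foc(c); uv=np.atleast_2d(uv).astype(float)
    d=(uv-[c['cx'],c['cy']])/f
    if fish:
        r=np.linalg.norm(d,axis=1,keepdims=True)+1e-12
        ray=np.hstack([d/r*np.sin(r),np.cos(r)])
    else: ray=np.hstack([d,np.ones((len(d),1))])
    w=R.from_quat(c['attitude']).apply(ray)
    t=(z-c['eye'][2])/w[:,2]
    return c['eye']+w*t[:,None]
def w2pix(c,P,fish=False):
    f=foc(c); p=R.from_quat(c['attitude']).inv().apply(np.atleast_2d(P)-c['eye'])
    if fish:
        r=np.linalg.norm(p[:,:2],axis=1,keepdims=True); th=np.arctan2(r[:,0],p[:,2])[:,None]
        return p[:,:2]/(r+1e-12)*th*f+[c['cx'],c['cy']]
    return p[:,:2]/p[:,2:]*f+[c['cx'],c['cy']]
def quat(yaw): # tool down, tool x along world direction yaw
    x=np.array([np.cos(yaw),np.sin(yaw),0]); z=np.array([0,0,-1.]); y=np.cross(z,x)
    return R.from_matrix(np.array([x,y,z]).T).as_quat()
def save(n,im): cv2.imwrite(f"pics/{n}.png",im[:,:,::-1])
def crop(im,u0,v0,u1,v1,s,n): save(n,cv2.resize(im[v0:v1,u0:u1],None,fx=s,fy=s,interpolation=cv2.INTER_CUBIC))
E
python3 -c "
import cv2
im=cv2.imread('pics/top0.png')[:,:,::-1]
from h import crop
crop(im,205,155,375,275,4.7,'c_jig'); crop(im,100,215,260,335,5,'c_blk')"
```

```text
(no output)
```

View pics/c_jig.png

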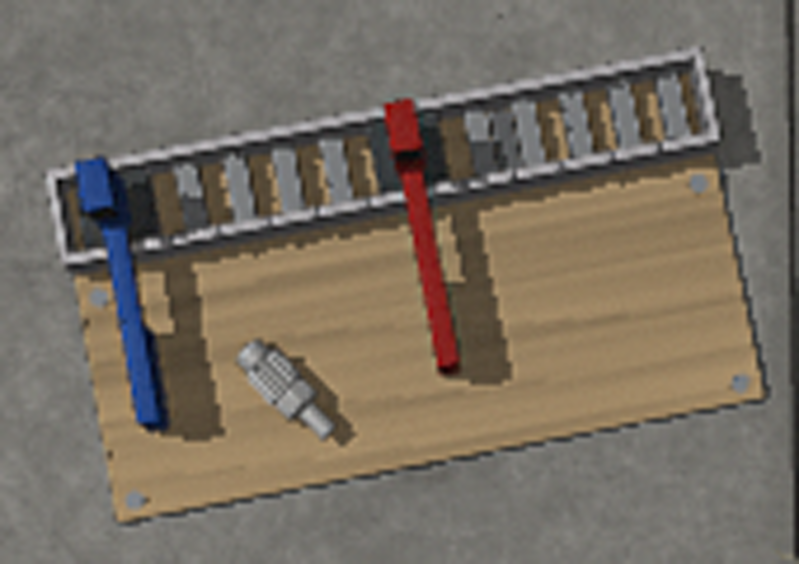

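View pics/c_blk.png

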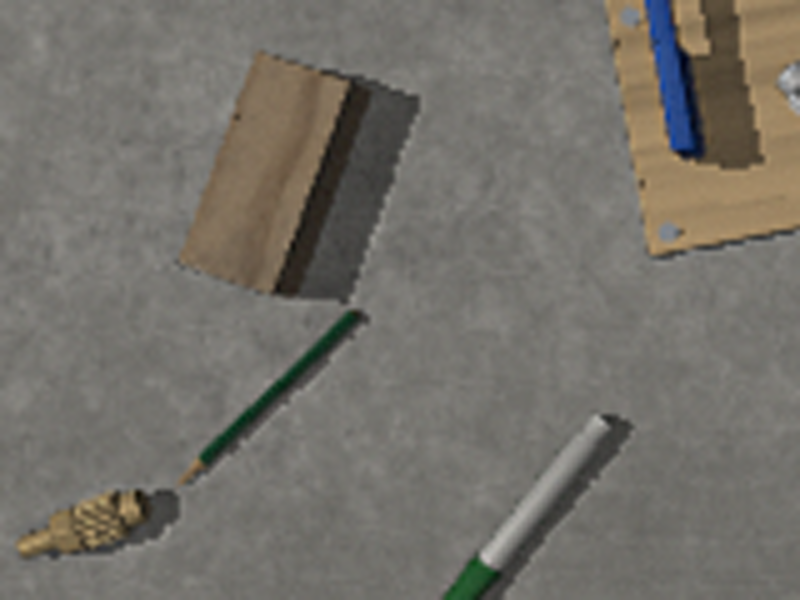

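```bash
cat > m1.py <<'E'
from h import *
c=viewer.get_calibration('top')
J=lambda *p:np.array(p)/4.7+[205,155]-0.4
B=lambda *p:np.array(p)/5+[100,215]-0.4
bed=pix2w(c,[J(120,522),J(765,398)],0.008)
ch=pix2w(c,[J(48,173),J(68,265),J(718,138),J(700,48)],0.040)
d=bed[0]-bed[1]; print('bed len',np.linalg.norm(d))
print('ch len',np.linalg.norm(ch[0]-ch[3]),np.linalg.norm(ch[1]-ch[2]),'w',np.linalg.norm(ch[0]-ch[1]),np.linalg.norm(ch[2]-ch[3]))
own=np.array([[-160,175],[-160,-175],[26,175],[-26,175],[-26,-175],[26,-175]])/1e3
W=np.vstack([bed,ch])[:,:2]
# rigid 2D fit
a=own-own.mean(0); b=W-W.mean(0)
yaw=np.arctan2((a[:,0]*b[:,1]-a[:,1]*b[:,0]).sum(),(a*b).sum())
Rm=np.array([[np.cos(yaw),-np.sin(yaw)],[np.sin(yaw),np.cos(yaw)]])
o=W.mean(0)-Rm@own.mean(0)
print('rail',o,yaw); print('res mm',((own@Rm.T+o-W)*1e3).round(1).tolist())
def own_of(p): return (np.asarray(p)[...,:2]-o)@Rm
# tabs tops at z=24+71=95mm; tab top corners
red=pix2w(c,[J(386,103),J(412,100),J(420,150),J(395,155)],0.095)
blu=pix2w(c,[J(77,161),J(105,158),J(116,210),J(86,216)],0.095)
for n,t in (('red',red),('blue',blu)): print(n,(own_of(t)*1e3).round(1).tolist(),(own_of(t.mean(0))*1e3).round(1))
# paddles: near end top centre, z .052, arm z .024+.028
for n,p in (('redpad',J(448,371)),('bluepad',J(151,428))): print(n,(own_of(pix2w(c,p,0.052)[0])*1e3).round(1))
cp=pix2w(c,[J(250,350),J(322,428)],0.008+0.012); print('coupler',cp[:,:2],np.linalg.norm(cp[0]-cp[1]),own_of(cp)*1e3, cp.mean(0))
bk=pix2w(c,[B(260,52),B(352,80),B(273,293),B(180,263)],0.038); 
print('block',bk[:,:2].tolist(),[np.linalg.norm(bk[i]-bk[(i+1)%4]).round(4) for i in range(4)],bk.mean(0))
l=(bk[0]+bk[1]-bk[2]-bk[3])/2; print('block yaw of own y dir',np.arctan2(l[1],l[0]))
pc=pix2w(c,[B(360,314),B(183,481)],0.004);print('pencil',pc[:,:2])
mk=pix2w(c,[B(605,420)],0.009);print('marker',mk[:,:2])
E
python3 m1.py
```

```text
bed len 0.34741544589002704
ch len 0.34753886003024176 0.3451537306893995 w 0.050028173195650026 0.04909374797994883
rail [0.61950118 0.04512055] 0.1940516862133421
res mm [[-1.0, 0.9], [0.5, -1.4], [1.2, 1.2], [-1.1, 2.7], [-1.2, -2.2], [1.6, -1.2]]
red [[12.8, -6.3], [11.8, -19.3], [-13.9, -18.4], [-14.0, -5.7]] [ -0.8 -12.4]
blue [[13.3, 150.0], [12.2, 136.0], [-14.8, 135.2], [-14.9, 150.4]] [ -1.  142.9]
redpad [-119.6  -11.1]
bluepad [-119.3  143.1]
coupler [[0.51967585 0.11631201]
 [0.47837551 0.07802097]] 0.056319810427880354 [[ -84.22342234   89.10519477]
 [-132.13248345   59.49703862]] [0.49902568 0.09716649 0.02      ]
block [[0.5269715647080352, 0.37313925045077145], [0.5132118434016815, 0.32786260297000985], [0.4095326296357565, 0.3624988877153477], [0.42399823209942417, 0.40789226891933184]] [np.float64(0.0473), np.float64(0.1093), np.float64(0.0476), np.float64(0.1087)] [0.46842857 0.36784825 0.038     ]
block yaw of own y dir -0.32394881006904513
pencil [[0.40085872 0.33029872]
 [0.31876818 0.41466669]]
marker [[0.34863728 0.20675611]]
```

```bash
cat >> h.py <<'E'
RO=np.array([0.6195,0.0451]); RY=0.194
def rail(x,y,z): # own mm -> world m
    c,s=np.cos(RY),np.sin(RY); return np.array([RO[0]+(c*x-s*y)/1e3,RO[1]+(s*x+c*y)/1e3,z])
def toown(p):
    c,s=np.cos(RY),np.sin(RY); d=(np.atleast_2d(p)[:,:2]-RO)*1e3; return np.c_[c*d[:,0]+s*d[:,1],-s*d[:,0]+c*d[:,1]]
def bestyaw(p,yaw):
    "pick the half-turn that needs least joint travel"
    q0=np.array(manip.current_q()); best=None
    for k in (-1,0,1):
        j=manip.solve_ik(p,quat(yaw+k*np.pi))
        if j is not None:
            d=np.abs(np.array(j)-q0).max()
            if best is None or d<best[0]-.01: best=(d,quat(yaw+k*np.pi),np.array(j))
    return best
E
python3 - <<'E'
from h import *
c=viewer.get_calibration('top')
print(pix2w(c,[(405,225),(400,245),(449,262),(400,260),(427,302)],0.0).round(3))
print('cab',pix2w(c,[(155,172)],0.0),'cab',pix2w(c,[(155,172)],0.3))
for n,p,y in (('coup',[.499,.097,.0105],-.824),('drop',[.5,-.235,.2],RY),('red',rail(0,-13,.061),RY),('blk',[.4684,.3678,.008],1.247),('plc',rail(-100,78,.016),RY)):
    for k in (-1,0,1):
        j=manip.solve_ik(p,quat(y+k*np.pi)); print(n,k,None if j is None else np.round(j,2))
E
```

```text
[[ 0.533 -0.252  0.   ]
 [ 0.482 -0.239  0.   ]
 [ 0.44  -0.36   0.   ]
 [ 0.445 -0.238  0.   ]
 [ 0.34  -0.303  0.   ]]
cab [[0.66939014 0.38255049 0.        ]] cab [[0.58882596 0.28096057 0.3       ]]
coup -1 [ 0.03  0.5  -0.34  2.03  0.27  0.65  1.84]
coup 0 [-0.38  0.48  0.16  2.04 -0.13  0.62 -0.95]
coup 1 [ 0.03  0.5  -0.34  2.03  0.27  0.65  1.84]
drop -1 [-0.55  0.66  1.36  1.82 -0.68  1.24 -1.94]
drop 0 [-0.13  0.33  0.65  1.81 -0.22  1.07  0.79]
drop 1 [-0.55  0.66  1.36  1.82 -0.68  1.24 -1.94]
red -1 [-0.9   1.08  1.35  1.76 -1.11  1.29 -2.21]
red 0 [-0.19  0.56  0.12  1.74 -0.09  0.85  0.17]
red 1 [-0.9   1.08  1.35  1.76 -1.11  1.29 -2.21]
blk -1 [-1.47  0.96  1.13  1.85 -1.02  1.05 -1.81]
blk 0 [-0.48  0.62 -0.3   1.82  0.25  0.75  0.33]
blk 1 [-1.47  0.96  1.13  1.85 -1.02  1.05 -1.81]
plc -1 [-1.17  1.06  1.35  2.05 -1.18  1.17 -2.21]
plc 0 [-0.28  0.48  0.03  2.02 -0.02  0.64 -0.04]
plc 1 [-1.17  1.06  1.35  2.05 -1.18  1.17 -2.21]
```

```bash
python3 - <<'E'
from h import *
q=quat(-.824)
p=np.array([.499,.097,.0])
manip.move_pose(p+[0,0,.16],q)
c=viewer.get_calibration('wrist'); im=viewer.get_image('wrist'); save('w1',im)
print(manip.current_clock(),manip.current_tool_pos())
np.save('c1.npy',c,allow_pickle=True)
print(w2pix(c,[p+[0,0,.02]],True))
E
```

```text
2.4833 [0.49890345 0.09839968 0.15992304]
[[316.25036367 219.82162446]]
```

View pics/w1.png

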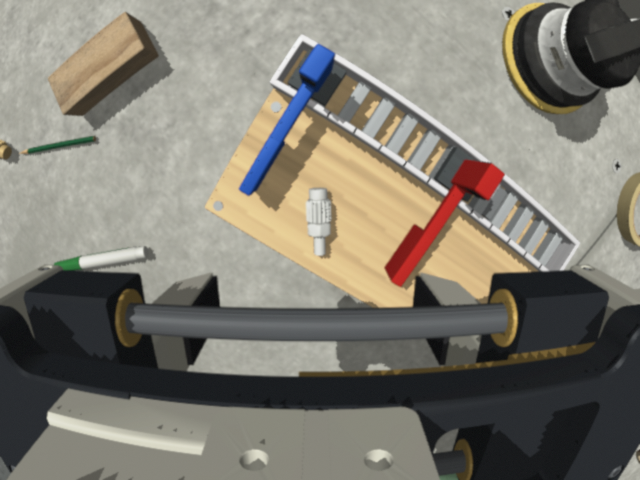

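The wrist view shows the coupler centred at (319,222) against a predicted (316,220), lying square to the jaws, with red and blue clear of them. I'll grasp it.

```bash
python3 - <<'E'
from h import *
q=quat(-.824)
c=np.load('c1.npy',allow_pickle=True).item()
t=pix2w(c,[(319,222)],.022,True)[0]; print(t)
p=np.array([t[0],t[1],0])
manip.servo_line(p+[0,0,.011],q,vel=.12)
effector.close(f_grip=25); print('gap',manip.current_finger_gap(),manip.current_force())
manip.servo_line(p+[0,0,.13],q,vel=.2)
print('gap',manip.current_finger_gap(),manip.current_clock())
d=np.array([.52,-.27,0])
manip.move_pose(d+[0,0,.08],q)
manip.servo_line(d+[0,0,.0045],q,vel=.08)
print(manip.current_force(),manip.current_tool_pos())
effector.open_jaws()
manip.servo_line(d+[0,0,.12],q,vel=.2)
print(manip.current_clock())
save('w2',viewer.get_image('wrist'));save('t2',viewer.get_image('top'))
E
```

```text
[0.49953358 0.09403522 0.022     ]
gap 0.0005209227567880433 [-0.15560836  0.29023952 -0.92170366]
gap 0.0003633059458033155 6.0583
[ 0.8204183  -0.39595568  0.57675396] [ 0.52046966 -0.27036778  0.00500515]
10.7083
```

View pics/w2.png

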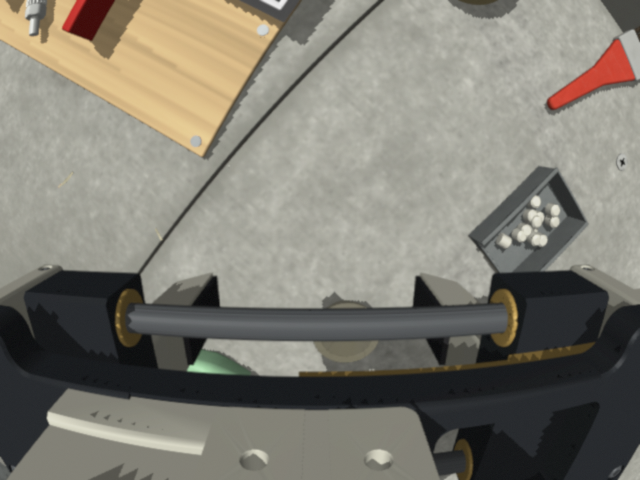

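View pics/t2.png

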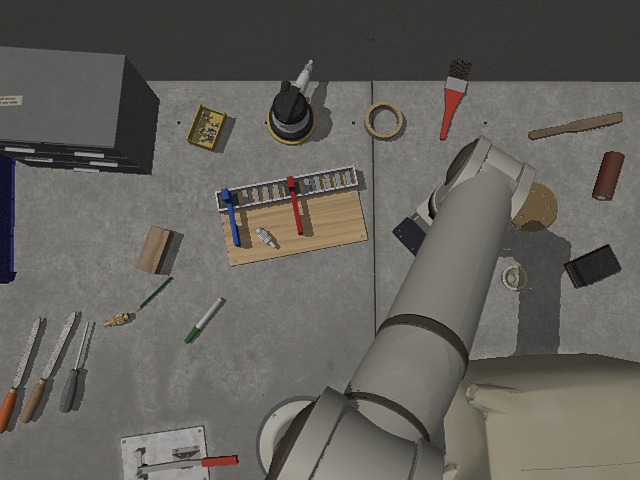

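The gap went to 0, so the grasp missed. The top view still shows the coupler on the bed at (266,237). I'll work out why before trying again.

```bash
python3 - <<'E'
from h import *
import cv2
c=viewer.get_calibration('wrist'); p=manip.current_tool_pos(); r=R.from_quat(manip.current_tcp_rot())
print(p,r.as_matrix().round(3), manip.current_finger_gap())
print('tcp',w2pix(c,[p,p+r.apply([.046,0,0]),p-r.apply([.046,0,0]),p-r.apply([0,0,.019])],True))
rel=r.inv()*R.from_quat(c['attitude']); print(rel.as_matrix().round(3), r.inv().apply(c['eye']-p))
for n in ('top0','t2'):
    im=cv2.imread(f'pics/{n}.png')[:,:,::-1]; crop(im,235,205,305,260,6,'cc_'+n)
a=cv2.imread('pics/cc_top0.png');b=cv2.imread('pics/cc_t2.png');cv2.imwrite('pics/cc.png',cv2.hconcat([a,b])[:, :800])
E
```

```text
[ 0.51866304 -0.26918172  0.11819026] [[ 0.679 -0.734 -0.003]
 [-0.734 -0.679  0.001]
 [-0.003  0.001 -1.   ]] 0.09190187301323098
tcp [[314.03966497 269.17973634]
 [394.8997866  268.80793328]
 [233.37259794 268.61386232]
 [313.83237808 281.48473495]]
[[ 1.     0.001 -0.001]
 [-0.001  0.967  0.256]
 [ 0.001 -0.256  0.967]] [ 0.00116018 -0.06930943 -0.19670132]
```

View pics/cc.png

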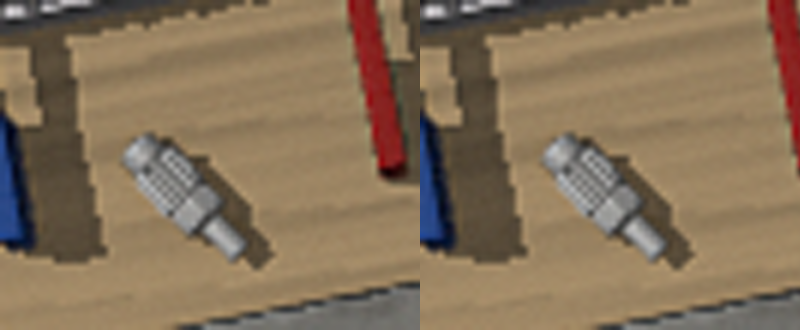

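The coupler hasn't moved at all, so the fingers never touched it. I'll go back down slowly and look with the jaws around it before closing.

```bash
python3 - <<'E'
from h import *
q=quat(-.824)
p=np.array([.4995,.0945,0])
manip.move_pose(p+[0,0,.10],q)
manip.servo_line(p+[0,0,.011],q,vel=.12)
print(manip.current_tool_pos(),manip.current_clock(),manip.current_force(),manip.current_finger_gap())
c=viewer.get_calibration('wrist');np.save('c3.npy',c,allow_pickle=True)
im=viewer.get_image('wrist');save('w3',im); 
t=viewer.get_image('top');save('t3',t);crop(t,205,155,375,275,4.7,'t3c')
s=viewer.get_image('scene');crop(s,220,150,420,300,4,'s3c')
print(w2pix(c,[p+[0,0,.02]],True))
E
```

```text
[0.50016967 0.09431299 0.01147439] 13.0667 [-0.59694589  0.34669464  0.8649058 ] 0.09169434064631292
[[313.00263642 275.10774713]]
```

View pics/w3.png

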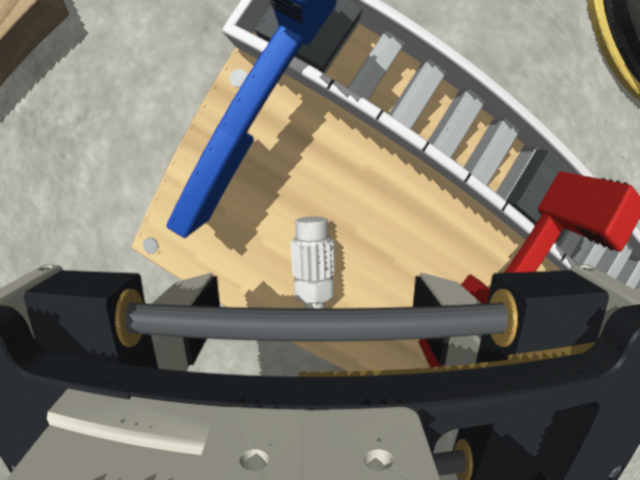

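View pics/s3c.png

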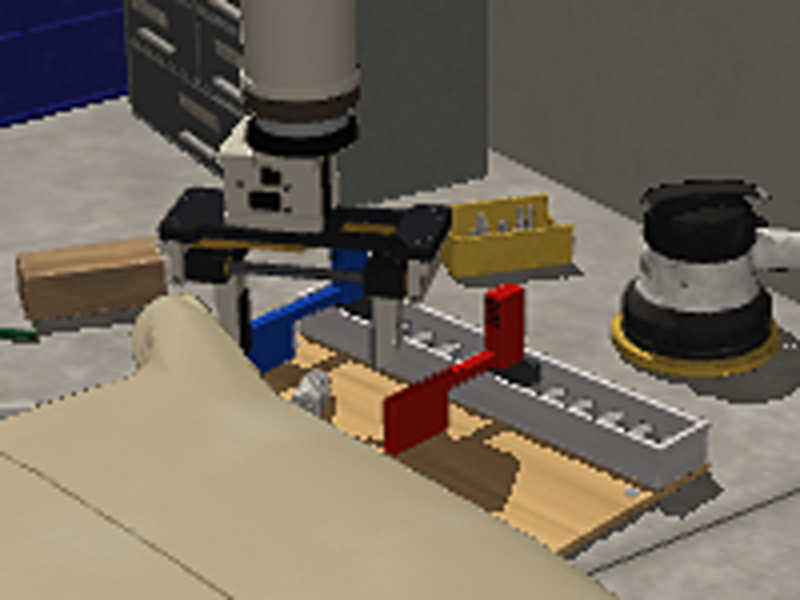

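View pics/t3c.png

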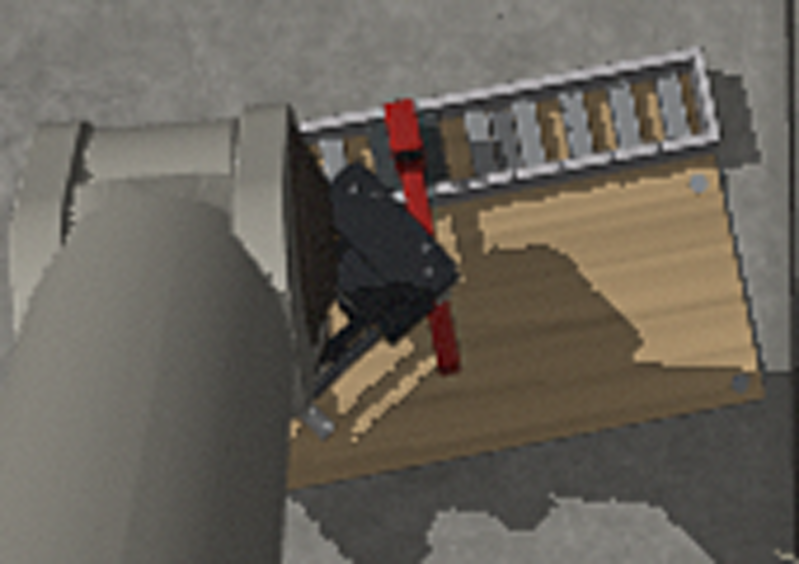

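```bash
python3 - <<'E'
from h import *
p=manip.current_tool_pos(); r=R.from_quat(manip.current_tcp_rot())
P=[p,p+r.apply([.046,0,0]),p-r.apply([.046,0,0]),p+r.apply([.046,0,-.019]),p-r.apply([.046,0,.019]),[.499,.097,.02]]
for n in('scene','top'):
    c=viewer.get_calibration(n); u=w2pix(c,P)
    print(n,u.round(1).tolist()); 
    print(((u-[220,150])*4).round().tolist() if n=='scene' else ((u-[205,155])*4.7).round().tolist())
E
```

```text
scene [[297.9, 251.9], [313.7, 253.4], [282.2, 250.4], [313.6, 247.4], [281.9, 244.5], [296.9, 249.2]]
[[312.0, 408.0], [375.0, 414.0], [249.0, 402.0], [374.0, 390.0], [248.0, 378.0], [308.0, 397.0]]
top [[266.8, 237.2], [280.4, 224.8], [253.0, 249.7], [279.9, 223.6], [252.1, 249.0], [265.5, 237.4]]
[[290.0, 387.0], [355.0, 328.0], [226.0, 445.0], [352.0, 323.0], [221.0, 442.0], [284.0, 387.0]]
```

The predicted fingertip positions in the scene crop are (375,414) and (249,402). The tips actually appear about 50 crop px higher, at (385,365), so the open fingertips sit roughly 30 mm above the reported TCP. Closing here is known to be harmless, so I'll check with the jaws shut.

```bash
python3 - <<'E'
from h import *
effector.close(f_grip=10)
print(manip.current_tool_pos(),manip.current_clock(),manip.current_finger_gap())
im=viewer.get_image('wrist');save('w4',im); 
s=viewer.get_image('scene');crop(s,220,150,420,300,4,'s4c')
E
```

```text
[0.49953003 0.09450672 0.01101574] 14.65 0.0005819282263742066
```

View pics/w4.png

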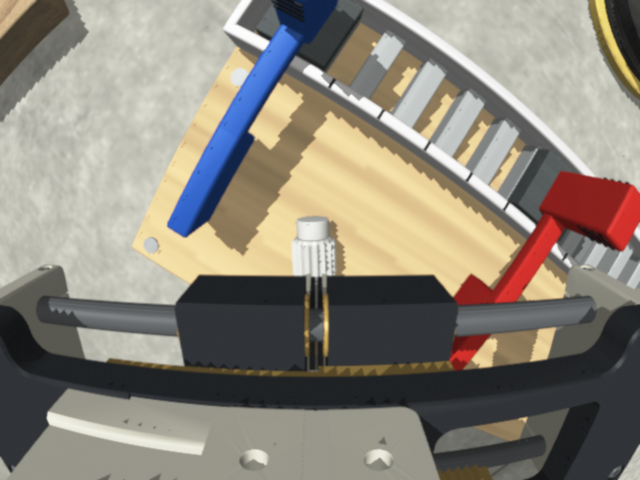

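View pics/s4c.png

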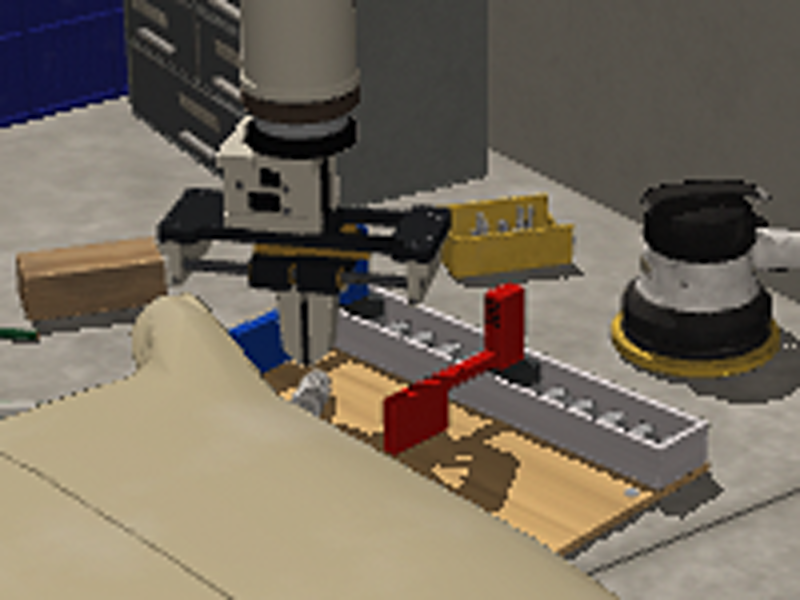

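```bash
python3 - <<'E'
from h import *
p=np.array(manip.current_tool_pos()); r=R.from_quat(manip.current_tcp_rot())
c=viewer.get_calibration('scene')
for dz in (0,.02,.03,.035,.04,.08): print(dz,((w2pix(c,[p+[0,0,dz]])[0]-[220,150])*4).round(1))
cw=viewer.get_calibration('wrist')
for dz in (0,.02,.03,.04,.05):
    print(dz,w2pix(cw,[p+r.apply([0,yy,-dz]) for yy in (0,.0095,-.0095)],True).round(0).tolist(), w2pix(cw,[p+r.apply([s*.046,-.0095,-dz]) for s in (-1,1)]+[p+r.apply([s*.046,.0095,-dz]) for s in (-1,1)],True).round(0).tolist())
im=cv2.imread('pics/w4.png')[:,:,::-1]; crop(im,270,240,370,320,7,'w4c')
im=cv2.imread('pics/w3.png')[:,:,::-1]; crop(im,120,240,270,360,5,'w3c')
E
```

```text
0 [310.7 409.2]
0.02 [309.8 384.1]
0.03 [309.3 371.5]
0.035 [309.1 365.1]
0.04 [308.9 358.8]
0.08 [307.  307.3]
0 [[314.0, 269.0], [314.0, 285.0], [314.0, 253.0]] [[232.0, 253.0], [396.0, 253.0], [235.0, 284.0], [394.0, 284.0]]
0.02 [[314.0, 282.0], [314.0, 299.0], [314.0, 265.0]] [[224.0, 264.0], [404.0, 264.0], [227.0, 298.0], [401.0, 298.0]]
0.03 [[314.0, 290.0], [314.0, 307.0], [314.0, 271.0]] [[219.0, 271.0], [408.0, 271.0], [223.0, 306.0], [405.0, 306.0]]
0.04 [[314.0, 298.0], [314.0, 317.0], [314.0, 279.0]] [[214.0, 278.0], [413.0, 278.0], [218.0, 315.0], [410.0, 315.0]]
0.05 [[314.0, 307.0], [314.0, 327.0], [313.0, 287.0]] [[208.0, 286.0], [419.0, 286.0], [213.0, 324.0], [415.0, 325.0]]
```

View pics/w4c.png

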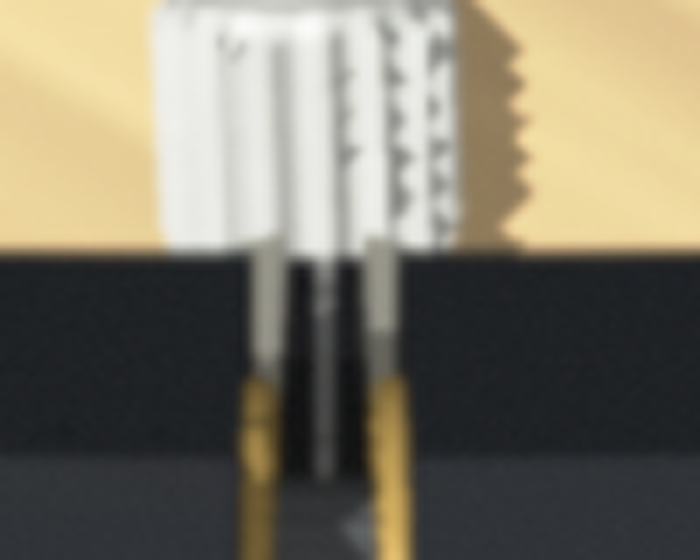

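View pics/w3c.png

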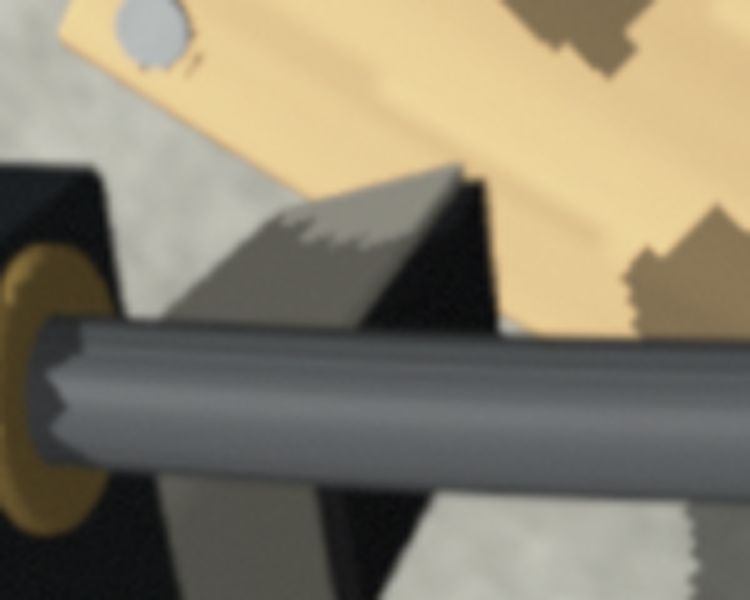

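All the views agree. The real fingertips are about 35 mm above the reported TCP: the scene gives dz ≈ 36 mm, and the wrist view's tip edge at (217,276) gives 35–37 mm. I'll correct for that and go down with a force guard.

```bash
cat >> h.py <<'E'
TIP=0.0355   # real fingertips this far above the reported TCP
def go(xy,ztip,q,vel=.12): manip.servo_line(np.array([xy[0],xy[1],ztip-TIP]),q,vel=vel)
E
python3 - <<'E'
from h import *
q=quat(-.824); p=[.4995,.0960]
effector.open_jaws()
for z in (.025,.018,.014):
    go(p,z,q,.08); f=manip.current_force(); print(z,f.round(1) if hasattr(f,'round') else f)
effector.close(f_grip=25); print('gap',manip.current_finger_gap(),manip.current_force(),manip.current_tool_pos())
go(p,.10,q,.15); print('gap',manip.current_finger_gap(),manip.current_force(),manip.current_clock())
s=viewer.get_image('scene');crop(s,220,150,420,300,4,'s5c')
E
```

```text
0.025 [-0.2  0.5  0. ]
0.018 [ 0.1  0.4 -0.6]
0.014 [-0.4  1.1 -0.4]
gap 0.022432124769860604 [-0.07945148  0.35002087  0.43019536] [ 0.49950661  0.09603266 -0.02150927]
gap 0.02236689829441276 [-0.11468815 -0.38062901 -1.72701162] 18.925
```

View pics/s5c.png

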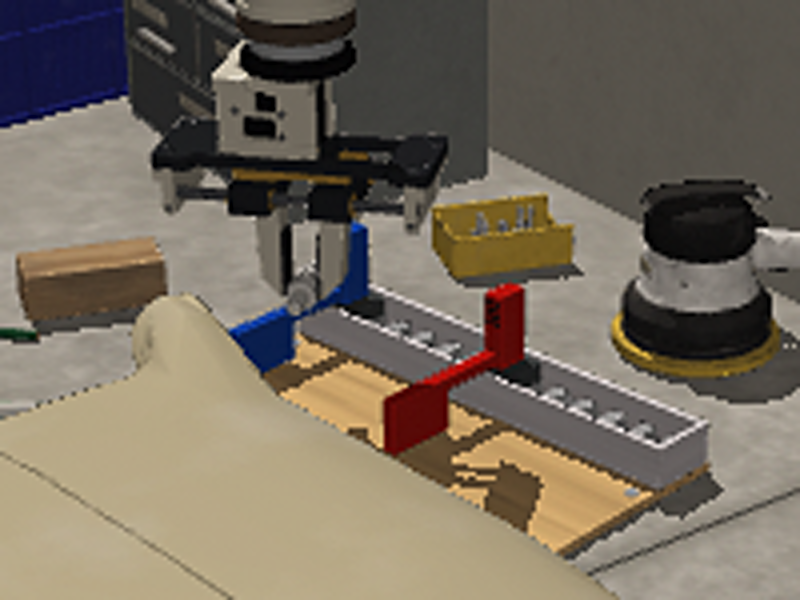

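The coupler is held (gap 22.4 mm). I'll carry it to the bare bench on the right.

```bash
python3 - <<'E'
from h import *
q=quat(-.824); d=[.52,-.27]
go([.4995,.096],.14,q,.2)
manip.move_pose(np.array([*d,.06-TIP]),q)
go(d,.010,q,.1)
z=.010
while z>.003 and manip.current_force()[2]<3:
    z-=.001; go(d,z,q,.03)
print('z',z,manip.current_force(),manip.current_finger_gap())
effector.open_jaws()
go(d,.12,q,.2)
# over to red
manip.move_pose(np.array([*rail(0,-13,0)[:2],.17-TIP]),quat(RY))
print(manip.current_clock())
c=viewer.get_calibration('wrist');np.save('c6.npy',c,allow_pickle=True)
save('w6',viewer.get_image('wrist'));t=viewer.get_image('top');save('t6',t)
print(w2pix(c,[rail(0,-13,.095),rail(0,13,.024),rail(-90,-13,.052)],True))
E
```

```text
z 0.005 [-3.35421582  0.83327584  8.41077992] 0.022988195578977116
25.7583
[[315.92975266 243.44945773]
 [315.96205392 190.32203825]
 [202.81240914 229.21385566]]
```

View pics/w6.png

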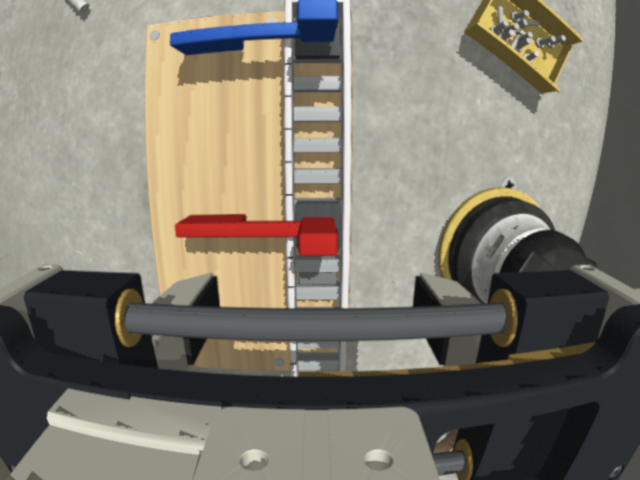

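View pics/t6.png

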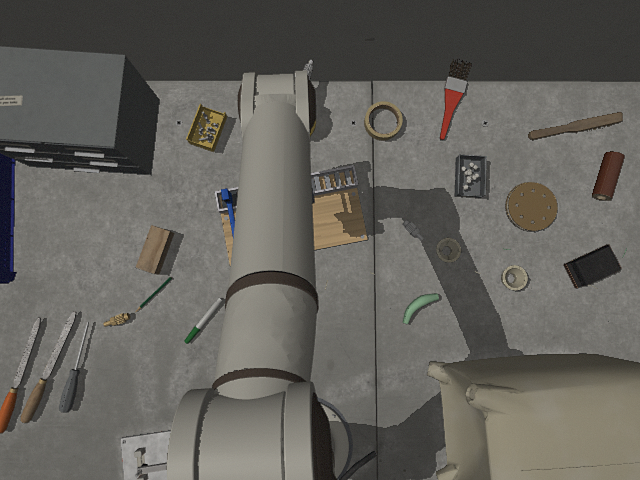

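Top view: the coupler lies on the bare bench at (411,228). Wrist view: the red tab is at about (318,238) against a predicted (316,243), and the rail runs straight up the image. I'll enlarge it.

```bash
python3 - <<'E'
from h import *
im=cv2.imread('pics/w6.png')[:,:,::-1]; crop(im,160,130,370,290,3.8,'w6c')
c=np.load('c6.npy',allow_pickle=True).item()
g=[rail(x,-13+y,.095) for x in(-13,13) for y in (-8,8)]+[rail(x,y,.04) for x in (-26,26) for y in (-30,60)]
print(((w2pix(c,g,True)-[160,130])*3.8).round().tolist())
E
```

```text
[[518.0, 475.0], [517.0, 386.0], [667.0, 475.0], [668.0, 386.0], [472.0, 439.0], [464.0, 13.0], [715.0, 439.0], [719.0, 12.0]]
```

View pics/w6c.png

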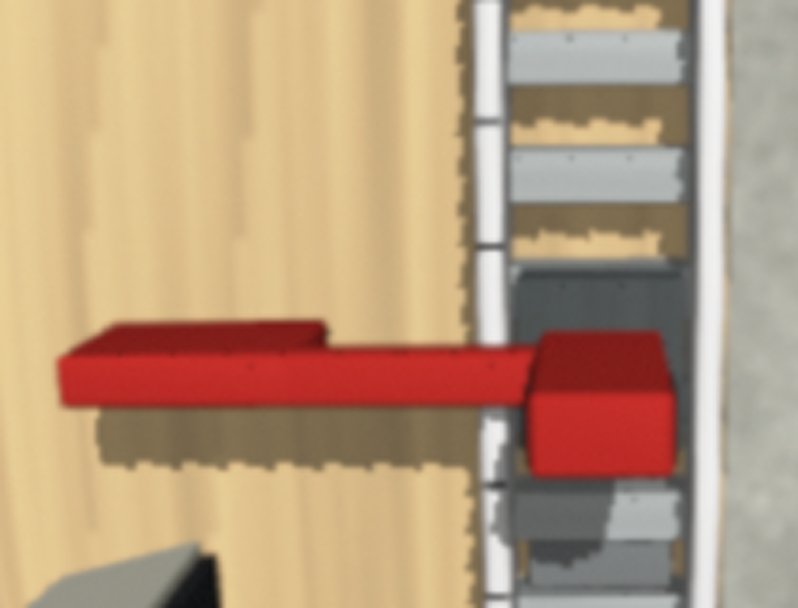

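Red and the rail both sit about 1.6 mm further along own +x than my first fit, and y agrees within 0.5 mm. The next notch towards blue (crop y 200–265) is open, and the plug is on red's other side. I'll update the fit and grasp red.

```bash
sed -i 's/^RO=.*/RO=np.array([0.6211,0.0454])/' h.py; python3 - <<'E'
from h import *
q=quat(RY)
a=rail(0,-13.5,0)
go(a,.066,q,.15);go(a,.062,q,.05); print(manip.current_force())
effector.close(f_grip=45); print('gap',manip.current_finger_gap(),manip.current_force(),manip.current_tool_pos())
go(a,.072,q,.06); print('lift10',manip.current_force(),manip.current_finger_gap())
go(a,.0815,q,.06)
print('lift',manip.current_force(),manip.current_finger_gap(),manip.current_clock())
c=viewer.get_calibration('wrist');np.save('c7.npy',c,allow_pickle=True)
im=viewer.get_image('wrist');save('w7',im);crop(viewer.get_image('scene'),240,180,400,300,5,'s7c')
E
```

```text
Traceback (most recent call last):
NameError: name 'RY' is not defined. Did you mean: 'R'?
```

```bash
sed -i 's/^RO=.*/RO=np.array([0.6211,0.0454]); RY=0.194/' h.py; python3 - <<'E'
from h import *
q=quat(RY)
a=rail(0,-13.5,0)
go(a,.066,q,.15);go(a,.062,q,.05); print(manip.current_force())
effector.close(f_grip=45); print('gap',manip.current_finger_gap(),manip.current_force(),manip.current_tool_pos())
go(a,.072,q,.06); print('lift10',manip.current_force(),manip.current_finger_gap())
go(a,.0815,q,.06)
print('lift',manip.current_force(),manip.current_finger_gap(),manip.current_clock())
c=viewer.get_calibration('wrist');np.save('c7.npy',c,allow_pickle=True)
im=viewer.get_image('wrist');save('w7',im);crop(viewer.get_image('scene'),240,180,400,300,5,'s7c')
E
```

```text
[ 1.60268541 -0.10366693 -0.29452331]
gap 0.02517737503366935 [-0.99532764 -0.15617925  0.65355776] [0.62331928 0.03206377 0.02639387]
lift10 [-0.35509791 -0.28360159 -1.83491542] 0.025803711633565603
lift [-0.11242617  0.18186353 -2.85345061] 0.025475766400395592 28.6167
```

View pics/w7.png

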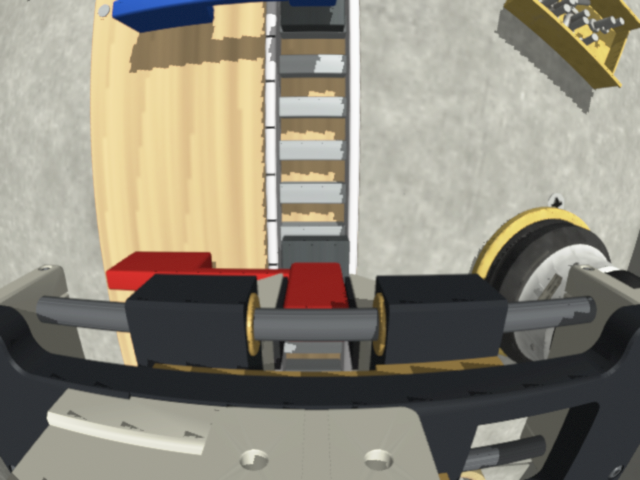

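View pics/s7c.png

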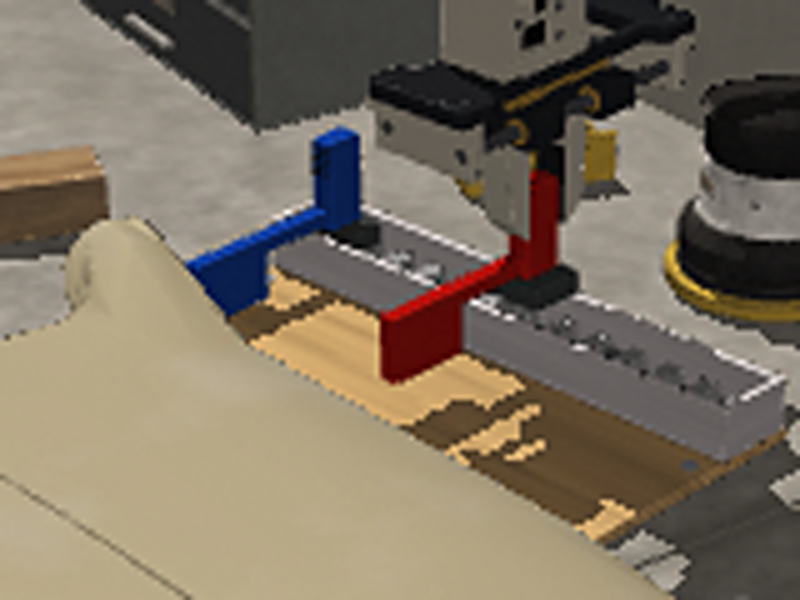

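Red is lifted about 19 mm with the shoe still inside the channel, and the load reads about 2.2 N. Now I'll shift it 26 mm and lower it with a force guard.

```bash
python3 - <<'E'
from h import *
q=quat(RY)
b=rail(0,-13.5+26,0)
go(b,.0815,q,.06); print('shift',manip.current_force(),manip.current_tool_pos())
z=.0815
for z in (.075,.070,.0665,.064,.0625,.0615):
    go(b,z,q,.05); f=manip.current_force(); print(z,np.round(f,1),round(manip.current_tool_pos()[2]+TIP,4))
    if f[2]>8: break
print(manip.current_finger_gap(),manip.current_clock())
im=viewer.get_image('wrist');save('w8',im);crop(viewer.get_image('scene'),240,180,400,300,5,'s8c')
E
```

```text
shift [ 0.75809816 -0.62186544 -2.05044954] [0.61862354 0.05805588 0.0459801 ]
0.075 [-0.4 -0.4 -3.2] 0.0744
0.07 [ 0.7 -0.3 -1.9] 0.0694
0.0665 [-0.2 -0.2 -2.1] 0.0662
0.064 [-0.4 -0.8 -2.4] 0.0638
0.0625 [ 0.8 -0.5 -2.3] 0.0624
0.0615 [ 0.1  0.6 -0.1] 0.0617
0.025627064372735448 30.8333
```

View pics/s8c.png

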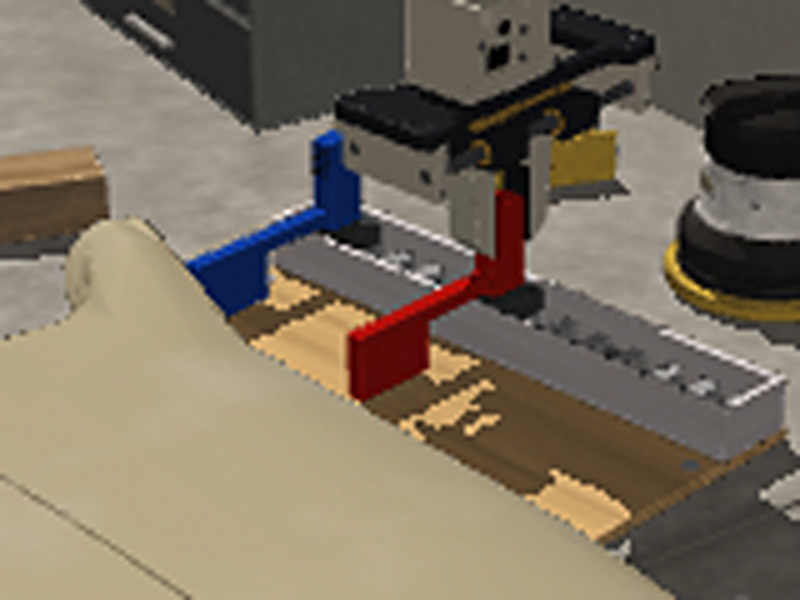

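View pics/w8.png

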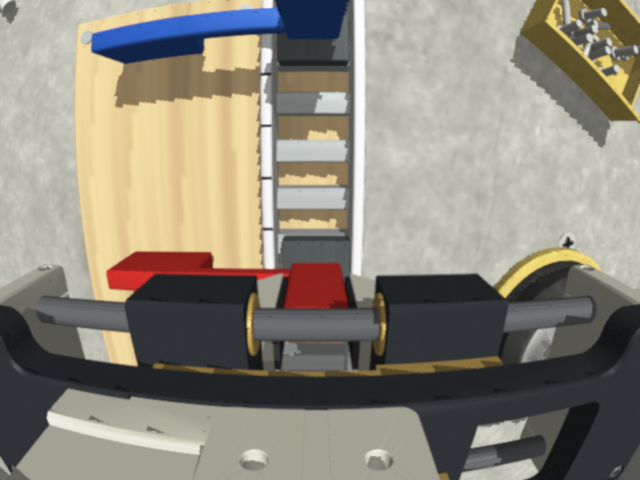

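Red settled at its original grasp height, with the load gone at 61.7 mm. I'll release it and look at the block.

```bash
python3 - <<'E'
from h import *
b=rail(0,12.5,0)
effector.open_jaws(); go(b,.16,quat(RY),.2)
c=viewer.get_calibration('wrist');np.save('c9.npy',c,allow_pickle=True)
save('w9',viewer.get_image('wrist'))
p=np.array([.4684,.3678,.14-TIP]); q=quat(1.247)
manip.move_pose(p,q); print(manip.current_clock(),manip.current_tool_pos())
c=viewer.get_calibration('wrist');np.save('c10.npy',c,allow_pickle=True)
save('w10',viewer.get_image('wrist'));t=viewer.get_image('top');crop(t,205,155,375,275,4.7,'t10c')
E
```

```text
34.0667 [0.4703487  0.36547409 0.10443863]
```

View pics/w10.png

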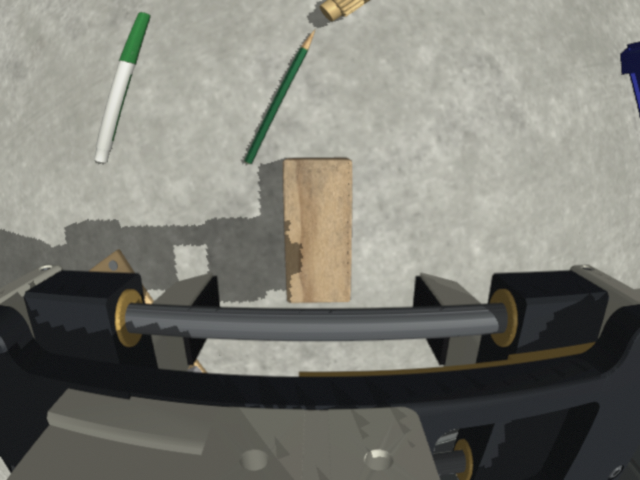

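View pics/t10c.png

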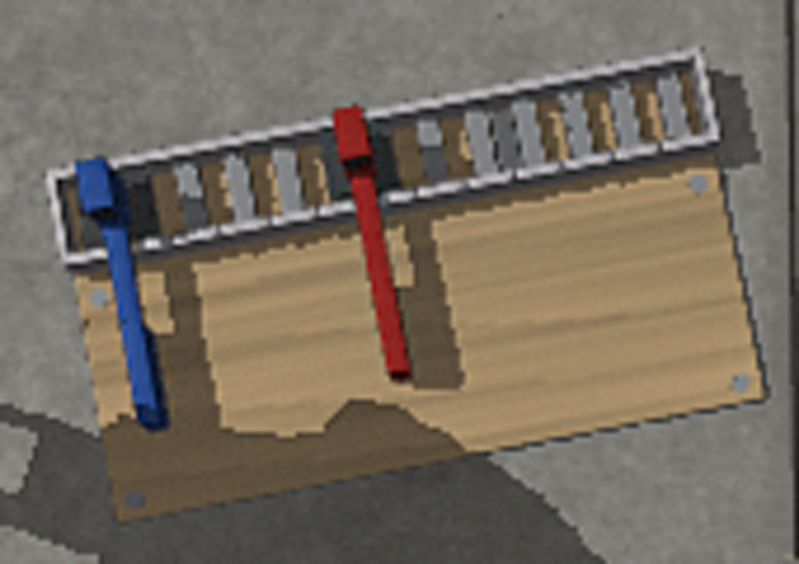

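View pics/w9.png

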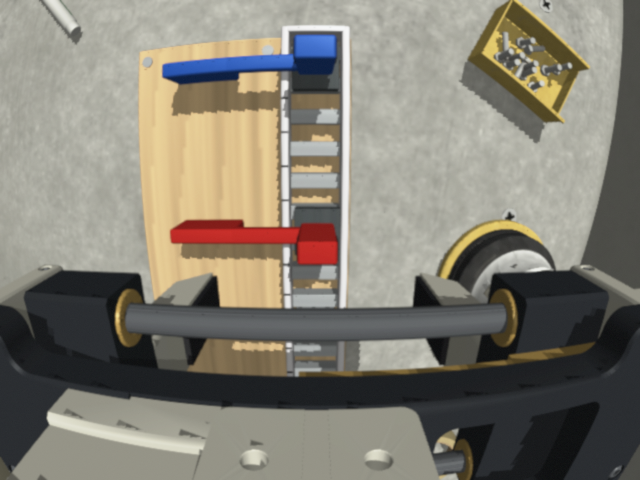

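Red now sits at crop (352,135), five notches from blue, and its paddle is parallel to blue's. In the wrist view the block spans (285–351, 158–302). I'll refine its position from the crop.

```bash
python3 - <<'E'
from h import *
im=cv2.imread('pics/w10.png')[:,:,::-1]; crop(im,220,140,400,320,3.3,'w10c')
c=np.load('c10.npy',allow_pickle=True).item()
ce=np.array([.4684,.3678]); a=-.324; l=np.array([np.cos(a),np.sin(a)]); n=np.array([-l[1],l[0]])
for z in (.038,0): print(z,((w2pix(c,[[*(ce+s*.055*l+t*.025*n),z] for s,t in((1,1),(1,-1),(-1,-1),(-1,1))],True)-[220,140])*3.3).round().tolist())
E
```

```text
0.038 [[429.0, 534.0], [217.0, 535.0], [205.0, 58.0], [439.0, 57.0]]
0 [[417.0, 475.0], [228.0, 475.0], [219.0, 52.0], [424.0, 51.0]]
```

View pics/w10c.png

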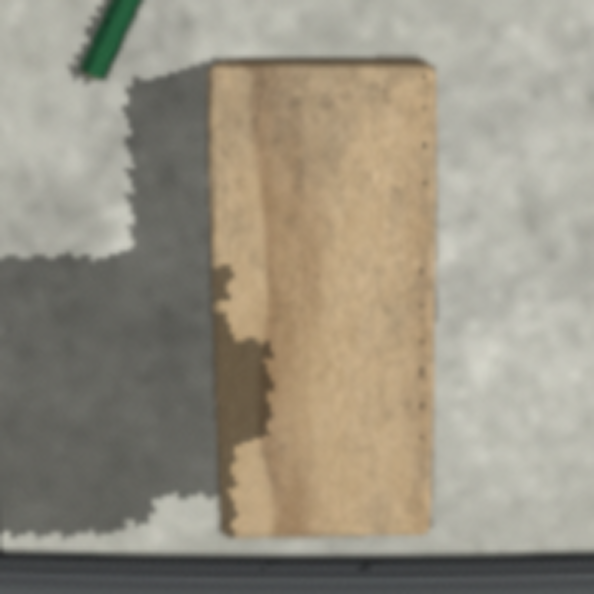

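```bash
python3 - <<'E'
from h import *
im=cv2.imread('pics/w9.png')[:,:,::-1]; crop(im,130,30,350,280,2.4,'w9c')
c=np.load('c9.npy',allow_pickle=True).item()
for y in (13,143): print(((w2pix(c,[rail(x,y+s,.052) for x in (-117,-63) for s in (-6,6)]+[rail(x,y+s,.095) for x in (-13,13) for s in (-8,8)],True)-[130,30])*2.4).round().tolist())
E
```

```text
[[90.0, 510.0], [87.0, 475.0], [246.0, 511.0], [244.0, 474.0], [396.0, 561.0], [395.0, 503.0], [493.0, 561.0], [494.0, 503.0]]
[[73.0, 111.0], [74.0, 75.0], [237.0, 95.0], [237.0, 58.0], [393.0, 62.0], [393.0, 3.0], [497.0, 62.0], [496.0, 3.0]]
```

View pics/w9c.png

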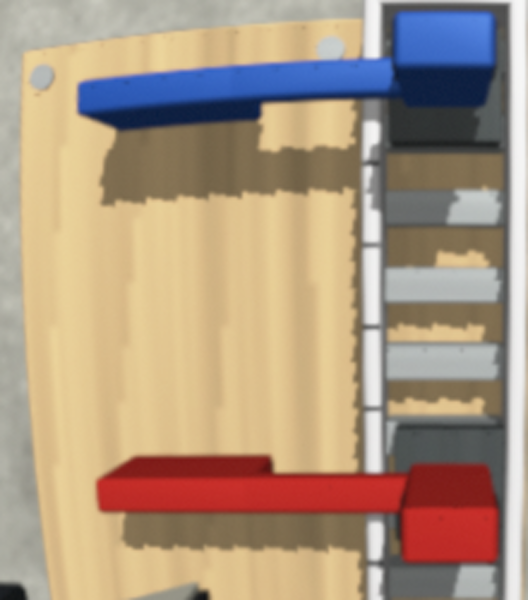

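Both paddles read 1–2 mm lower in own y than the nominal, with their separation at about 129–130 mm, so I'll aim for own y ≈ 77.3. Next, grasp the block.

```bash
python3 - <<'E'
from h import *
q=quat(1.247); p=[.4691,.3676]
go(p,.02,q,.15); go(p,.010,q,.06); print(np.round(manip.current_force(),1))
effector.close(f_grip=40); print('gap',manip.current_finger_gap(),manip.current_tool_pos())
go(p,.15,q,.2); print('gap',manip.current_finger_gap(),np.round(manip.current_force(),1))
b=rail(-102,77.3,0)
manip.move_pose(np.array([b[0],b[1],.15-TIP]),quat(RY))
go(b,.085,quat(RY),.15)
print(manip.current_clock(),manip.current_tool_pos())
c=viewer.get_calibration('wrist');np.save('c11.npy',c,allow_pickle=True)
im=viewer.get_image('wrist');save('w11',im);crop(viewer.get_image('scene'),240,180,400,300,5,'s11c')
E
```

```text
[-0.1  0.3  0.6]
gap 0.05018253740084796 [ 0.469131    0.36756172 -0.02548551]
gap 0.050158112468266715 [-0.7 -0.6 -2.3]
38.6417 [0.50630136 0.10257166 0.04958461]
```

View pics/w11.png

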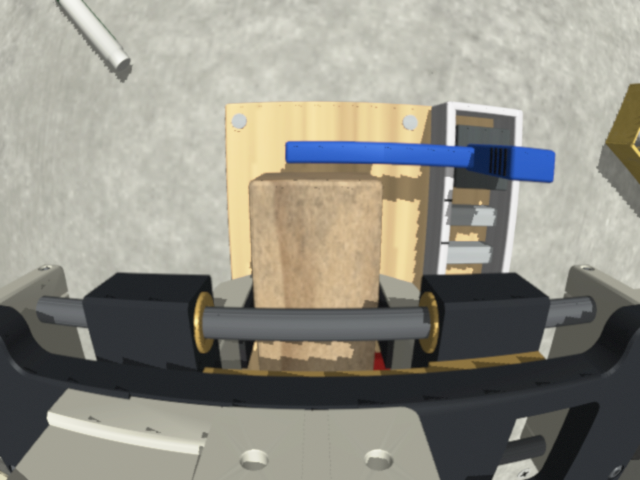

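View pics/s11c.png

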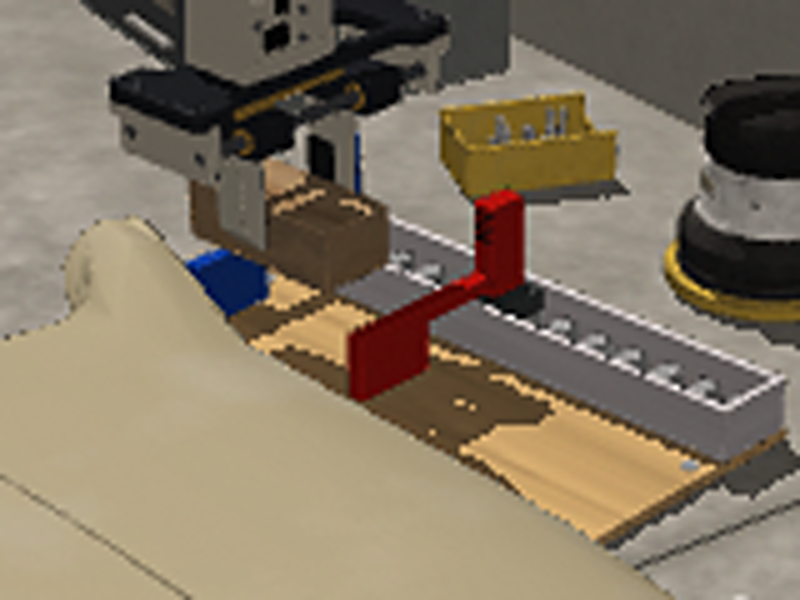

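```bash
python3 - <<'E'
from h import *
im=cv2.imread('pics/w11.png')[:,:,::-1]; crop(im,220,90,460,210,3.3,'w11c')
c=np.load('c11.npy',allow_pickle=True).item()
t=rail(-102,77.3,0)
f=lambda P:((w2pix(c,P,True)-[220,90])*3.3).round().tolist()
print('block far end if y=+55 top',f([rail(-102+s,77.3+55,.113) for s in(-25,25)]),'bot',f([rail(-102+s,77.3+55,.075) for s in(-25,25)]))
print('blue near edge top y=136,137',f([rail(x,y,.052) for y in (136,137) for x in(-117,-63)]),'far149',f([rail(x,149,.052) for x in(-117,-63)]))
E
```

```text
block far end if y=+55 top [[77.0, 306.0], [531.0, 307.0]] bot [[129.0, 278.0], [485.0, 278.0]]
blue near edge top y=136,137 [[213.0, 242.0], [552.0, 245.0], [213.0, 236.0], [552.0, 239.0]] far149 [[212.0, 160.0], [554.0, 164.0]]
```

View pics/w11c.png

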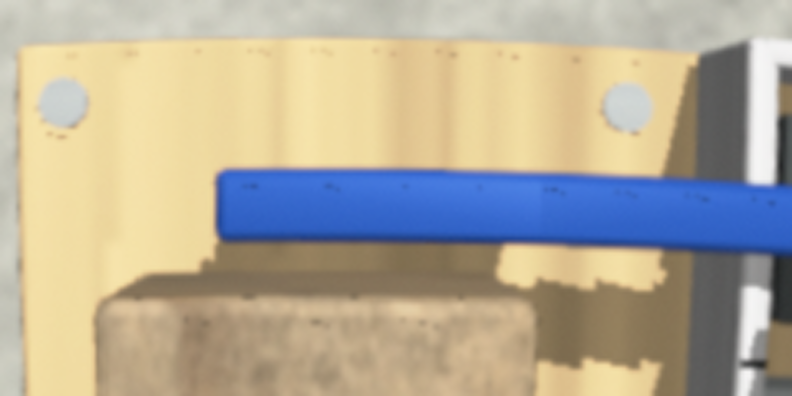

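The block's far end sits at own y ≈ 133.1 and blue's near face at ≈ 136.2. For an even gap of about 4 mm each side I'll shift −0.9 mm, then lower with a force guard.

```bash
python3 - <<'E'
from h import *
q=quat(RY); b=rail(-102,76.4,0)
go(b,.07,q,.08)
z=.07
for z in (.055,.045,.035,.028,.024,.022,.0205,.0195,.0185,.0175,.0165):
    go(b,z,q,.07); f=np.array(manip.current_force()); print(z,f.round(1),round(manip.current_tool_pos()[2]+TIP,4))
    if f[2]>4 or np.hypot(f[0],f[1])>8: break
print(manip.current_clock())
im=viewer.get_image('wrist');save('w12',im);crop(viewer.get_image('scene'),240,180,400,300,5,'s12c')
E
```

```text
0.055 [ 0.6  0.3 -2. ] 0.0543
0.045 [ 0.6  0.8 -1.3] 0.0444
0.035 [ 0.3  1.1 -2.5] 0.0344
0.028 [ 0.5 -0.7 -1.3] 0.0275
0.024 [-0.2 -0.1 -1.7] 0.0238
0.022 [-0.3 -0.3 -2.3] 0.0219
0.0205 [-0.1  0.7 -1.6] 0.0204
0.0195 [-0.7  0.4 -1.3] 0.0194
0.0185 [ 0.4  0.8 -1.2] 0.0184
0.0175 [-2.2 -0.3  5.5] 0.018
41.7833
```

View pics/w12.png

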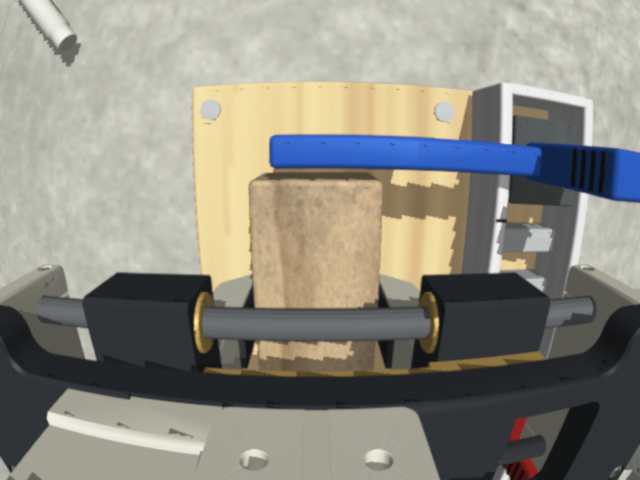

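View pics/s12c.png

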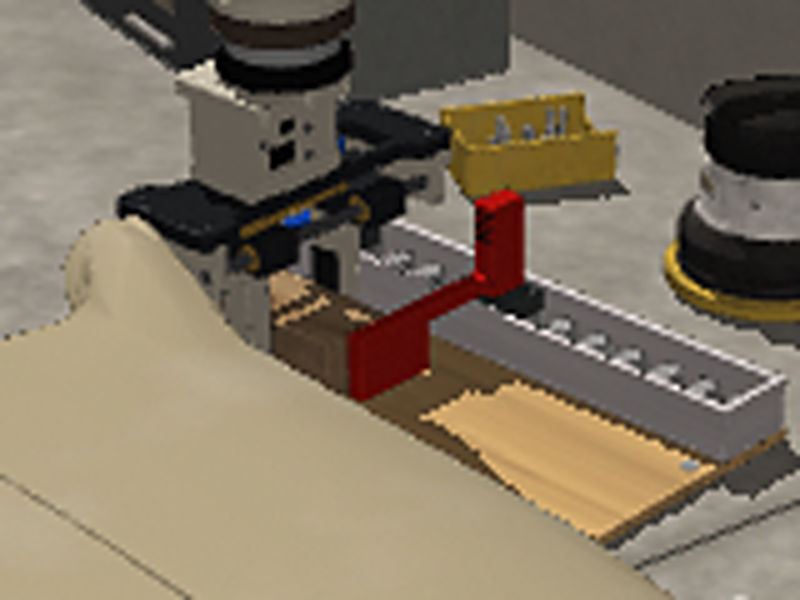

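The block touched the bed at exactly the expected height (18 mm), between the paddles. I'll release it, retreat and check.

```bash
python3 - <<'E'
from h import *
q=quat(RY); b=rail(-102,76.4,0)
effector.open_jaws(); print(np.round(manip.current_force(),1))
go(b,.16,q,.12)
save('w13',viewer.get_image('wrist'))
manip.move_pose(np.array([.40,.30,.22]),q)
print(manip.current_clock())
t=viewer.get_image('top');save('t13',t);crop(t,205,155,375,275,4.7,'t13c')
crop(viewer.get_image('scene'),240,180,400,300,5,'s13c')
E
```

```text
[ 0.1 -0.1  0.2]
45.0833
```

View pics/t13c.png

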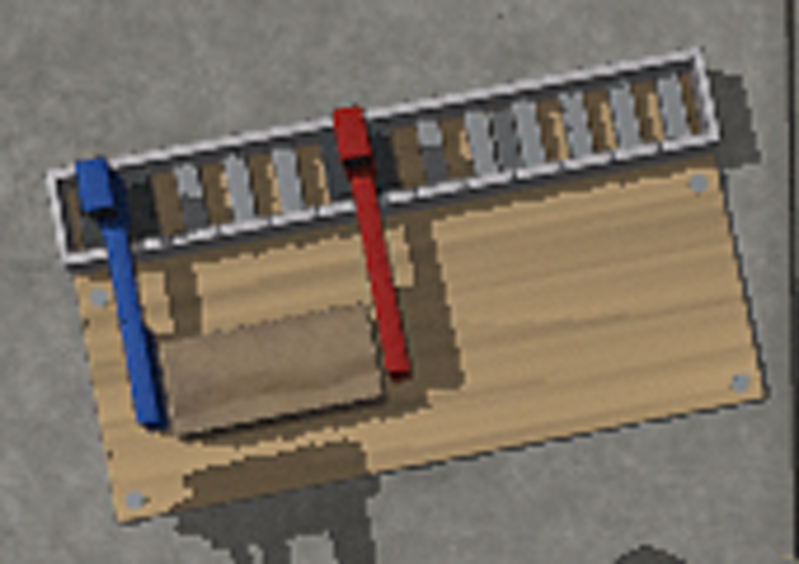

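View pics/s13c.png

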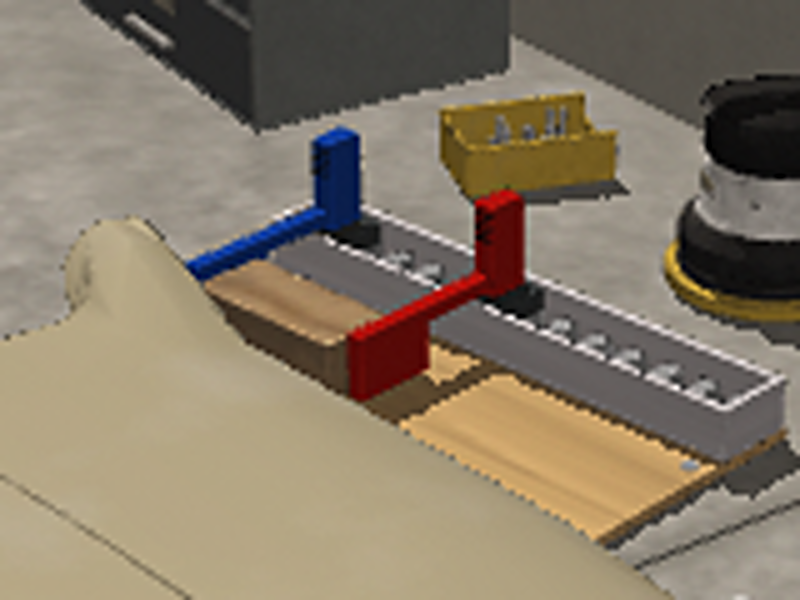

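View pics/w13.png

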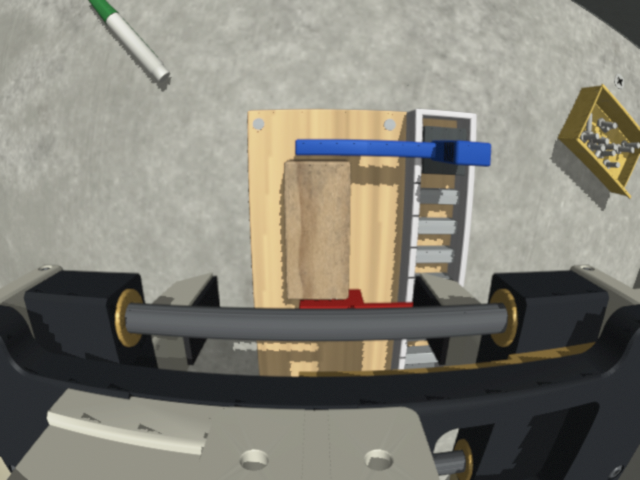

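View pics/t13.png

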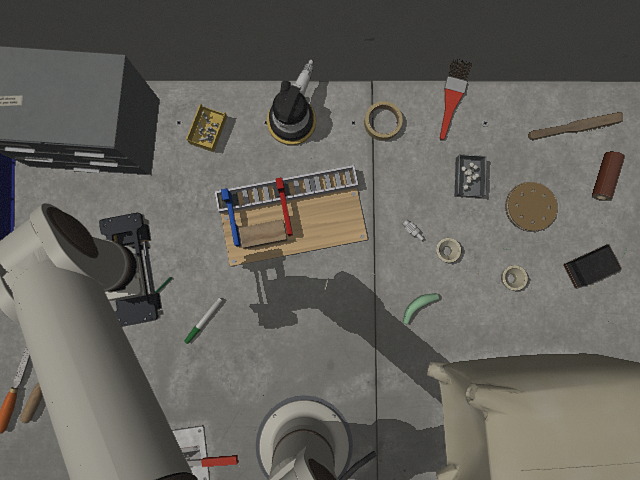

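```bash
python3 - <<'E'
from h import *
c=viewer.get_calibration('top')
u=np.array([(163,340),(365,305),(383,396),(182,435)])/4.7+[205,155]-.4
o=toown(pix2w(c,u,.046)); print(o.round(1),o.mean(0).round(1))
manip.hand_in(); print(manip.current_clock())
E
```

```text
[[ -76.4  129.9]
 [ -78.5   24.5]
 [-126.7   24.2]
 [-126.7  129. ]] [-102.1   76.9]
the job is handed in; nothing more can be done
the job is handed in; nothing more can be done
```

The job is handed in. I cleared the coupler to the bare bench on the right, at about (0.52, −0.27) m. I then moved the red stop one notch along its channel, five notches from blue, and laid the block between the paddles.

- **Missed grasp:** My first try at the coupler closed above it and touched nothing. The real fingertips sit about 35 mm above the reported TCP, as the camera views showed. I corrected for that in every later move, and the seating and touchdown heights then matched to under 1 mm.
- **Red stop:** It came down to its original grasp height with the load gone, so it is fully seated. The two stops' spacing measured about 129–130 mm against the nominal 130.
- **Block:** It touched the bed at the expected height. The last picture puts its centre at own x −102 mm, y 77 mm, in line with the rail to about 0.02 rad, with roughly 4 mm to each paddle.
- **Other things:** In the final overhead picture the blue stop and the bystanders look unmoved, though the arm partly hid the pencil. The arm was clear of everything.
- **Time and forces:** The last clock reading, just before hand-in, was 45.1 s. The highest external force I read was about 9 N, taken between moves.
- **Disagreement:** The top and wrist cameras differed by up to 2 mm on the rail and stops. I used a value between them, then corrected the block's position against the blue paddle.

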